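# Set and lock the gel rocker's tilt dial

### The arm

A 7-joint arm with a two-finger parallel gripper is mounted at the origin on the work surface. World frame = base frame: x ahead of the robot, y to its left, z up, the work surface at z = 0. Lengths are in mm, angles in rad, forces in N, time in s.
With the tool pointing down it reaches from about 425 to 975 mm from the base axis. Payload 16.7 kg.
Tool frame: the origin (TCP) lies between the finger pads; the fingertips stand 19 mm ahead of it and the grasp point (between the pads) is the TCP (r.tip_reach is the distance from the TCP to the fingertips, in mm); y points along the fingers, x is the direction in which the jaws open and shut, and the axes are right-handed (so a half turn about y gives the same grasp; the last joint's range is limited). The gripper opens to 85 mm and grips with 20 to 120 N. Pads are 22 mm wide; open, the fingers measure 114 mm over their backs; the gripper's body (76 mm by 85 mm) begins 54 mm behind the grasp point. The pads swing forward as they close: fully open they stand 13 mm farther back than shut.
Start: joints at [-1.286, 0.426, 0.074, 1.606, -0.034, 1.111, -0.067], TCP at [283.718, 612.439, 250.302] pointing down, gripper open.
Joint ranges: [-2.85, 2.85], [-0.5, 2.14], [-1.23, 1.37], [0.21, 2.46], [-1.02, 4.16], [0.16, 2.05], [-2.73, 2.73]. Speed limits (rad/s): [1.89, 1.89, 2.39, 2.39, 3.01, 3.01, 3.01].

### API

Orientations are given as a unit quaternion [x, y, z, w].
In Python, from cell import r gives the robot as it stands. The module is installed in compiled form; this text tells all that it offers.
- The arm moves only by the tool drive_tool, never from a script. Its arguments are lists of equal length, an entry for each row: "hand": the finger opening in cm, from 0 to 8.54; "translation": the shift along the tool's x, y, z in cm, a list of three; "rotation": the turn, a rotation vector about the tool's x, y, z in degrees, a list of three. A call has 1 to 8 rows; each row shifts and turns the commanded pose from where the row before left it, along the tool's axes as they then stand; what a row does not reach is not made up. A row lasts 1/10 s, in which the tool goes at most 50 mm and 8.59 degrees, less where a joint would pass 70% of its speed; a pose out of reach is approached as far as the arm can. A call with a gripper value outside its range is refused whole. The fingers move at their own pace and stop on an object; "newtons" is the grip in N (left out, the last holds). Time passes only in rows, so rows that do not move let the fingers close. It gives the time, the measured TCP pose, the force and the opening at its end, in the units of the state.
- r.get_state(): the state, without advancing time (a new reading comes with each control period).
- r.capture(name): name is "scene" or "top" or "wrist"; returns a dict with "pixels" (400x640x3 uint8, blue, green, red), "mtx" (3x3 intrinsics, pixels), "k1" (the pictures are not rectified: a ray, as slopes to the right and down, at radius r is drawn at 1 + k1 r^2 times it, then the intrinsics apply), "pose" (4x4, takes a point from camera to world coordinates). Camera axes: x right, y down, z forward; pixel columns grow to the right and rows downward; lengths in mm; the calibration is good to about 2 mm. A picture is of the moment at which its call begins. There is no depth.
- r.hand_in(): hands the job in, once; it reports no verdict.
Trained networks look in the newest picture that a camera, given by its name, has taken for a name from the list of things; names that differ only in an ending like _2 or _b are one class to them, and where a whole thing is asked for, a point or a joint stands for the part that bears it (a point fixed in the world has none). Each returns a list of dicts, best first, with "conf" (0 to 1); they miss things now and then, are a little off and sometimes report something else, mostly with a low value. They report only what shows in the picture. A call takes as long as a camera call.
- r.search_frame(camera, name): "centre" ([column, row] in pixels, amid what is visible of it).
- r.silhouettes(camera, name): "pixels" (400x640 bool, what is visible of it) and "centre" ([column, row] in pixels, amid what is visible of it).
The state is a dict: "time": time; "qpos": joint angles; "joint_vel": joint speeds; "tau": joint torques, N m; "tcp_pos": TCP position; "eef_rot": TCP orientation; "wrist_force": force on the tool from outside, world axes, zero at the start; "ft_torque": the same for the moment, N m; "gripper_width": opening from 0.0 (shut) to 1.0 (fully open).
Only numpy, scipy, OpenCV 4.12 (cv2) and the standard library are available. Lean on these libraries where they do the work, as an engineer would, in place of code of your own. Each camera call takes 0.05 s, during which the arm holds its last target.

### The job

On the gel rocker, turn the black tilt knob clockwise until its yellow pointer stands at the red mark, and let go of it. Then turn the brass lock ring below the dial clockwise by its upright peg until it comes up against its inner stop, and press it home firmly but gently so that it stays locked, without straining it or shifting the knob off the mark. Leave everything else on the bench as it is, and let go.

Things in the scene. Friction and masses are not known exactly. Their poses are not given: they have to be found in the camera images.
- rocker: Gel rocker: a fixed white box 220 x 360 mm with a blue band, top 70 mm above the bench, a platform on one half and the dial on the other. Origin under its centre; the dial's vertical axis stands at x 0, y -90 mm in its frame. Knob, scale disc and lock ring share that axis.
- knob_grip (a point): Black tilt knob: a bar 40 mm long, 13 mm thick, from 39 to 65 mm above the box top, on a round foot of 42 mm diameter. Point: on the knob axis, 54 mm above the box top (124 mm above the bench). The bar runs from this point towards pointer_tip. Clear space all round it above the peg.
- pointer_tip (a point): Tip of the knob's yellow pointer, 32 mm from the knob axis; it turns with the knob.
- mark_point (a point): Red mark, 12 x 7 mm and 3 mm tall, on the white scale disc (80 mm diameter, top 30 mm above the box top) round the knob. Point: 32 mm from the knob axis, so that it lies 7 mm below pointer_tip when the knob is set. At the start it is 0.5 to 1.5 rad clockwise (seen from above) of the pointer. It does not move.
- knob: The whole knob with its pointer. Origin: knob axis, box top; z up. It stays where it is left; it takes 0.05 N m to turn.
- lock_ring: Brass lock ring, 92 mm across, 6 to 20 mm above the box top. Origin: knob axis, box top; z up. Slack at first: turns clockwise at 1.7 N at the peg, for 0.8 to 1.9 rad, up to a hidden stop, different each time. There resistance rises steeply, within a few mm. 10 N at the peg, held a moment, makes it tight and it stays (least 7 N); over about 18 N strains it.
- ring_peg (a point): Upright brass peg on the lug of the lock ring, 12 mm diameter, standing free from 17 to 42 mm above the box top, 60 mm from the knob axis. Point: on the peg's axis, 32 mm above the box top (102 mm above the bench), 10 mm below the peg's top. Pushing it clockwise round the knob axis turns the ring; it can be pushed from behind or taken loosely between the fingers.
- collar: Fixed threaded collar and scale disc on the box, inside and above the lock ring; it carries the ring's hidden stop. Origin on the knob axis at the box top; z is up.
- gel_tray: Clear gel tray 110 x 90 x 22 mm lying on the rocker's platform. Origin under its centre. Leave alone.
- wash_bottle: White bottle with red cap, 64 mm diameter, 170 mm tall. Origin under its centre. Leave alone.
- beaker: Clear beaker, 70 mm diameter, 80 mm tall. Origin under its centre. Leave alone.
- tip_box: Blue pipette tip box 120 x 85 x 57 mm. Origin under its centre. Leave alone.
- tube_rack: Orange tube rack 90 x 160 x 41 mm. Origin under its centre. Leave alone.
- comb: Green gel comb, 100 mm long along its y, 12 mm tall. Origin under its centre. Leave alone.
- pen: Black pen with red cap, 130 mm long along its x, 12 mm tall. Origin under its centre. Leave alone.

How it is judged (in metres and radians):
On the way, in this order (a step that is already met when the one before it is completed fails the run):
1. the knob's pointer stands at the red mark and the knob is let go (horizontal distance between pointer_tip and mark_point below 0.004 m and contact force between anything else and knob below 0.2 N), for 0.3 s.
2. the lock ring is pressed tight against its stop (contact force between lock_ring and collar above 9 N), for 0.2 s.
At the end, for the whole second after the job is handed in: The pointer tip is within 4 mm (seen from above) of the red mark's point, and the lock ring, having been pressed tight, still bears on its stop (more than 0.3 N) (horizontal distance between pointer_tip and mark_point below 0.004 m and contact force between lock_ring and collar above 0.3 N); the robot touches nothing.
It fails at once if the lock ring is strained: over 30 N on its inner stop (about 18 N at the peg) (contact force between lock_ring and collar above 30 N).
It fails at once if the lock ring is tightened with the pointer off the mark (contact force between lock_ring and collar above 4 N and horizontal distance between pointer_tip and mark_point above 0.0045 m).
It fails at once if something else on the bench is disturbed (distance of any of gel_tray, wash_bottle, beaker, tip_box, tube_rack, comb, pen from where it was at the start of the episode above 0.015 m).
It also fails if it takes over 72 s, if anything falls off the work surface, if the arm or the gripper's body presses on something with over 40 N, if the wrist force passes 120 N, or if a joint passes its speed limit or range.

## Working session

There is one attempt and no reset: what is moved stays moved. The work goes in short steps, Python scripts to look and compute and a tool call to move; the robot and the scene stay as the last step left them, time stands still between calls to the robot, and variables do not carry over. Pictures are saved under pics/ and viewed, and the job is handed in when it is done.

Besides the shell and the picture viewer there is one more tool, called after "Request:" as a command line: name --argument value ..., lists and objects as JSON in quotes. drive_tool: Moves the arm, as the interface text tells. Its arguments: {"type":"object","properties":{"hand":{"type":"array","items":{"type":"number"}},"translation":{"type":"array","items":{"type":"array","items":{"type":"number"}}},"rotation":{"type":"array","items":{"type":"array","items":{"type":"number"}}},"newtons":{"type":"number"}},"required":["hand","translation","rotation"]}

```bash
mkdir -p pics
cat > h.py <<'E'
import numpy as np,cv2
from scipy.spatial.transform import Rotation as R
from cell import r
def ray(c,px):
    K=np.array(c['mtx'],float);k=c['k1']
    d=np.array([(px[0]-K[0,2])/K[0,0],(px[1]-K[1,2])/K[1,1]])
    u=d.copy()
    for _ in range(20): u=d/(1+k*(u@u))
    T=np.array(c['pose'],float)
    return T[:3,3],T[:3,:3]@np.array([u[0],u[1],1.])
def atz(c,px,z):
    o,v=ray(c,px);return o+v*(z-o[2])/v[2]
def proj(c,P):
    K=np.array(c['mtx'],float);T=np.array(c['pose'],float)
    p=T[:3,:3].T@(np.array(P,float)-T[:3,3]);u=p[:2]/p[2];u=u*(1+c['k1']*(u@u))
    return np.array([K[0,0]*u[0]+K[0,2],K[1,1]*u[1]+K[1,2]])
def tri(obs):
    A=np.zeros((3,3));b=np.zeros(3)
    for c,px in obs:
        o,v=ray(c,px);v=v/np.linalg.norm(v);M=np.eye(3)-np.outer(v,v);A+=M;b+=M@o
    return np.linalg.solve(A,b)
E
python3 - <<'E'
from h import *
for n in ["top","scene","wrist"]:
    c=r.capture(n);cv2.imwrite(f"pics/a_{n}.png",np.array(c['pixels']))
    print(n,np.round(c['pose'],2).tolist(),c['mtx'],c['k1'])
    for t in ["knob_grip","pointer_tip","mark_point","ring_peg","knob","rocker"]:
        for d in r.search_frame(n,t)[:2]: print(t,np.round(d['centre'],1),round(d['conf'],2))
print(r.get_state())
E
```

```text
top [[-0.0, -0.99, 0.12, 360.22], [-1.0, 0.0, 0.01, 1.47], [-0.01, -0.12, -0.99, 1363.08], [0.0, 0.0, 0.0, 1.0]] [[433.92593282   0.         316.7129346 ]
 [  0.         433.92593282 195.89712546]
 [  0.           0.           1.        ]] -0.011641498043226329
knob_grip [310.3 150.2] 0.52
knob_grip [289.2 156.9] 0.44
pointer_tip [309.6 150.3] 0.65
mark_point [305.3 167.6] 0.22
ring_peg [305.5 164.5] 0.58
knob [310.  153.4] 0.5
rocker [290.8 156.7] 0.6
scene [[-0.68, 0.44, -0.59, 1174.89], [0.73, 0.38, -0.56, 641.73], [-0.02, -0.81, -0.58, 746.52], [0.0, 0.0, 0.0, 1.0]] [[440.38594062   0.         324.82575824]
 [  0.         440.38594062 193.54812698]
 [  0.           0.           1.        ]] -0.10748317663691
knob_grip [293.  212.3] 0.59
pointer_tip [294.2 215.3] 0.69
ring_peg [292.9 235.5] 0.71
knob [292.4 211.1] 0.7
rocker [247.  153.6] 0.47
wrist [[0.42, 0.87, 0.26, 218.42], [0.91, -0.4, -0.12, 642.55], [0.0, 0.28, -0.96, 375.16], [0.0, 0.0, 0.0, 1.0]] [[292.36544597   0.         315.30064708]
 [  0.         292.36544597 198.04879778]
 [  0.           0.           1.        ]] -0.03704838211080858
knob_grip [173.9 399. ] 0.3
knob [173.1 398.6] 0.6
rocker [173.8 396.9] 0.5
{'time': 1.05, 'qpos': array([-1.28651665,  0.42609982,  0.07388876,  1.60597602, -0.03410092,
        1.11079832, -0.06711205]), 'joint_vel': array([-0.00125978,  0.00102187,  0.00091194,  0.00024668, -0.00018872,
       -0.00116946,  0.0020377 ]), 'tau': array([-1.04543593e-03, -9.49575305e+01,  3.75616416e+00, -4.63902247e+01,
        1.89353636e-02,  2.27726247e-03,  1.19204077e-05]), 'tcp_pos': array([283.70546282, 612.45921886, 250.31217113]), 'eef_rot': array([-0.59588781, -0.38065679,  0.38068595,  0.5958996 ]), 'wrist_force': array([ 0.43591197, -0.22080409, -0.13885784]), 'ft_torque': array([-0.0069286 ,  0.03924803,  0.00145793]), 'gripper_width': 1.0030337665704676}
```

Run:
```python
from h import *
a=cv2.imread("pics/a_top.png")[110:200,240:370];b=cv2.imread("pics/a_scene.png")[150:270,220:370]
cv2.imwrite("pics/z_top.png",cv2.resize(a,None,fx=6,fy=6,interpolation=cv2.INTER_CUBIC))
cv2.imwrite("pics/z_scene.png",cv2.resize(b,None,fx=5,fy=4.9,interpolation=cv2.INTER_CUBIC))
print(R.from_quat([-0.59588781, -0.38065679,  0.38068595,  0.5958996 ]).as_matrix().round(3))
```

```text
[[ 0.42  -0.    -0.907]
 [ 0.907 -0.     0.42 ]
 [-0.    -1.     0.   ]]
```

View pics/a_scene.png

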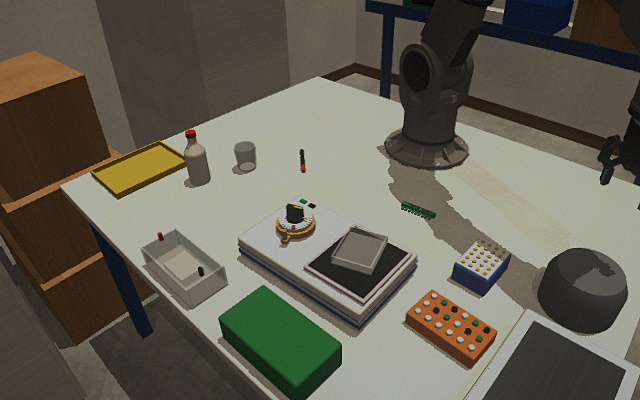

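View pics/a_top.png

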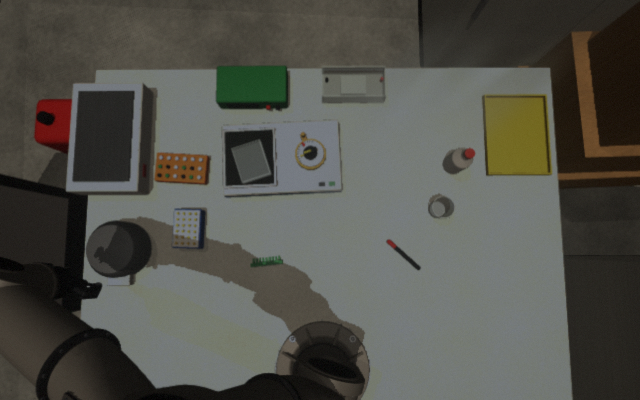

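```bash
sleep 0
```

```text
(no output)
```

View pics/z_top.png

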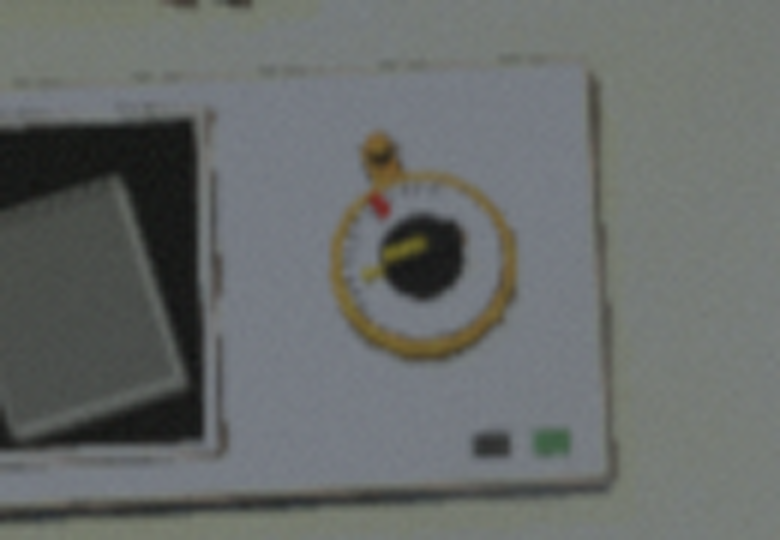

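View pics/z_scene.png

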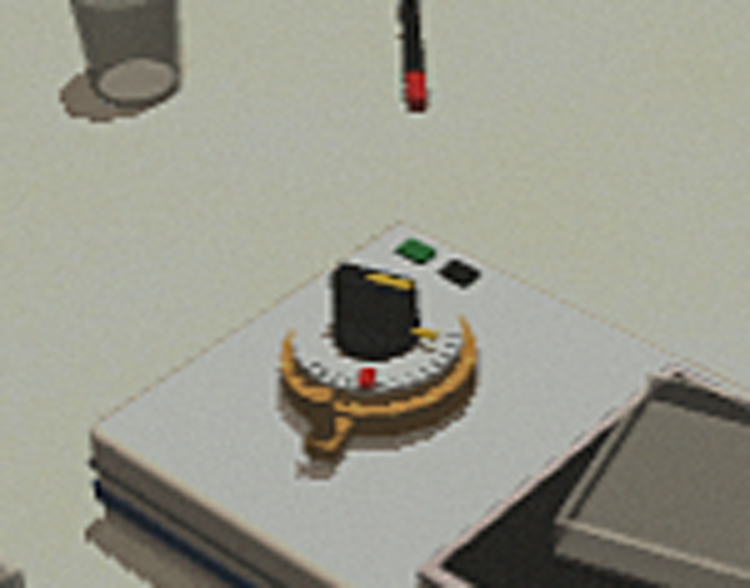

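Run:
```python
from h import *
t=r.capture("top");s=r.capture("scene")
ax=atz(t,(310.7,153.7),100);tip=atz(t,(301.7,155.8),109);mk=atz(t,(303.3,144.2),102);pg=atz(t,(303.3,134.2),112)
f=lambda p:(p[:2].round(1),np.degrees(np.arctan2(*(p-ax)[1::-1])).round(1),np.linalg.norm((p-ax)[:2]).round(1))
print(ax.round(1));[print(f(p)) for p in(tip,mk,pg)]
# scene checks: px = 220+x/5,150+y/4.9
for nm,px,z in [("mark",(220+368/5,150+377/4.9),103),("tip",(220+430/5,150+333/4.9),109),("peg",(220+322/5,150+398/4.9),112)]:
    print(nm,f(atz(s,px,z)))
for n,P in [("ax",[ax[0],ax[1],135])]: print(proj(s,P))
# corners of the box in top
c=[atz(t,(240+x/6,110+y/6),70)[:2].round(1) for x,y in((588,65),(605,488))]
print(c)
st=r.get_state();T=np.array(r.capture("wrist")['pose']);Rm=R.from_quat(st['eef_rot']).as_matrix()
print(Rm.T@(T[:3,3]-st['tcp_pos']),(Rm.T@T[:3,:3]).round(2).tolist(), r.tip_reach)
```

```text
[638.9  31.2 100. ]
(array([630.7,  57.5]), np.float64(107.3), np.float64(27.5))
(array([667.4,  53.2]), np.float64(37.7), np.float64(35.9))
(array([695.2,  52.8]), np.float64(21.0), np.float64(60.2))
mark (array([667.7,  58.6]), np.float64(43.5), np.float64(39.7))
tip (array([631. ,  62.2]), np.float64(104.3), np.float64(32.0))
peg (array([698.7,  62.1]), np.float64(27.3), np.float64(67.3))
[293.51959388 205.1760507 ]
[array([747.9, -51.8]), array([530. , -58.6])]
[-1.16938315e-01 -1.24816917e+02  7.19097770e+01] [[1.0, -0.0, 0.0], [-0.0, -0.28, 0.96], [-0.0, -0.96, -0.28]] 19.0
```

```bash
cat >> h.py <<'E'
def local(D,yaw):
    y=np.radians(yaw);c,s=np.cos(y),np.sin(y)
    return np.array([D[0]*c+D[1]*s,-D[2],-D[0]*s+D[1]*c])
def yaw():
    m=R.from_quat(r.get_state()['eef_rot']).as_matrix();return np.degrees(np.arctan2(m[1,0],m[0,0]))
E
python3 - <<'E'
from h import *
D=np.array([639,32,250])-[283.7,612.4,250.3]
for i in range(16):
    yw=65.2-min(7,i)*7.2
    print(i,(local(D/16,yw)/10).round(2))
E
```

```text
0 [-2.36  0.   -3.54]
1 [-1.9   0.   -3.81]
2 [-1.41  0.   -4.01]
3 [-0.89  0.   -4.16]
4 [-0.37  0.   -4.24]
5 [ 0.17  0.   -4.25]
6 [ 0.7  0.  -4.2]
7 [ 1.22  0.   -4.07]
8 [ 1.22  0.   -4.07]
9 [ 1.22  0.   -4.07]
10 [ 1.22  0.   -4.07]
11 [ 1.22  0.   -4.07]
12 [ 1.22  0.   -4.07]
13 [ 1.22  0.   -4.07]
14 [ 1.22  0.   -4.07]
15 [ 1.22  0.   -4.07]
```

Request:
drive_tool --hand '[8.5,8.5,8.5,8.5,8.5,8.5,8.5,8.5]' --translation '[[-2.36,0,-3.54],[-1.9,0,-3.8],[-1.41,0,-4.01],[-0.9,0,-4.16],[-0.37,0,-4.24],[0.17,0,-4.25],[0.7,0,-4.2],[1.22,0,-4.07]]' --rotation '[[0,7.2,0],[0,7.2,0],[0,7.2,0],[0,7.2,0],[0,7.2,0],[0,7.2,0],[0,7.2,0],[0,0,0]]'

```text
time: 2.0
tcp_pos: [461.6, 320.5, 250.5]
eef_rot: [-0.701, -0.089, 0.089, 0.702]
wrist_force: [0.9, 0.4, 0.4]
gripper_width: 0.999
```

Request:
drive_tool --hand '[8.5,8.5,8.5,8.5,8.5,8.5,8.5,8.5]' --translation '[[1.22,0,-4.07],[1.22,0,-4.07],[1.22,0,-4.07],[1.22,0,-4.07],[1.22,0,-4.07],[1.22,0,-4.07],[1.22,0,-4.07],[1.22,0,-4.07]]' --rotation '[[0,0,0],[0,0,0],[0,0,0],[0,0,0],[0,0,0],[0,0,0],[0,0,0],[0,0,0]]'

```text
time: 2.8
tcp_pos: [639.0, 30.5, 250.5]
eef_rot: [-0.701, -0.091, 0.091, 0.701]
wrist_force: [0.3, -0.4, 0.2]
gripper_width: 0.997
```

Run:
```python
from h import *
c=r.capture("wrist");im=np.array(c['pixels']);cv2.imwrite("pics/w1.png",im)
for t,z in [("knob_grip",135),("pointer_tip",109),("mark_point",102),("ring_peg",112)]:
    for d in r.search_frame("wrist",t)[:2]: print(t,np.round(d['centre'],1),round(d['conf'],2),atz(c,d['centre'],z).round(1))
print(proj(c,[639,31,100]), r.get_state()['time'])
x0,y0=240,100
cv2.imwrite("pics/w1z.png",cv2.resize(im[y0:y0+190,x0:x0+190],None,fx=3.1,fy=3.1,interpolation=cv2.INTER_CUBIC))
```

```text
knob_grip [320.5 187.6] 0.65 [640.9  41.6 135. ]
pointer_tip [319.2 187.7] 0.7 [641.9  34.9 109. ]
mark_point [351.2 172.3] 0.53 [668.   55.5 102. ]
ring_peg [351.4 160.6] 0.75 [663.3  67.5 112. ]
ring_peg [334.8 132.1] 0.43 [641.9  88.  112. ]
[315.17137701 188.3950475 ] 3.05
```

View pics/w1.png

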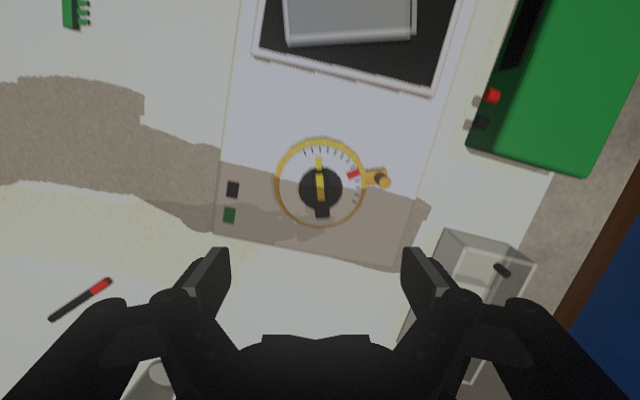

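View pics/w1z.png

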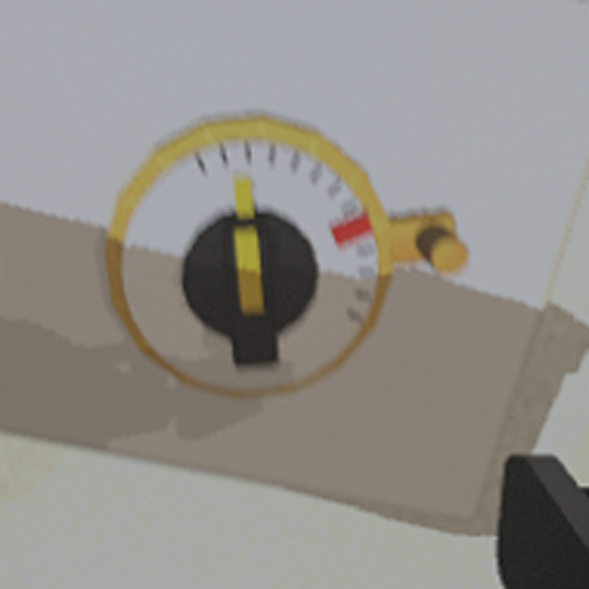

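Run:
```python
from h import *
c=r.capture("wrist");im=np.array(c['pixels'])
q=lambda X,Y,z:atz(c,(240+X/3.1,100+Y/3.1),z)
# ring colour fit
hsv=cv2.cvtColor(im,cv2.COLOR_BGR2HSV)
m=((hsv[...,0]>15)&(hsv[...,0]<32)&(hsv[...,1]>110)).astype(np.uint8); m[:130]=0;m[235:]=0;m[:,:265]=0;m[:,376:]=0
pts=np.argwhere(m)[:,::-1].astype(float)
W=np.array([atz(c,p,90)[:2] for p in pts])
from scipy.optimize import least_squares
c0=np.array([641,32.])
for _ in range(6):
    d=np.linalg.norm(W-c0,axis=1);a=np.arctan2(*(W-c0).T[::-1])
    # outermost per angular bin
    P=[]
    for b in np.linspace(-np.pi,np.pi,60,endpoint=False):
        k=(a>=b)&(a<b+np.pi/30)&(d<52)&(d>36)
        if k.sum()>1: P.append(W[k][d[k].argmax()])
    P=np.array(P)
    s=least_squares(lambda v:np.linalg.norm(P-v[:2],axis=1)-v[2],[*c0,46],loss='soft_l1');c0=s.x[:2]
print("ring fit",s.x.round(2),len(P))
for nm,X,Y,z in [("ringcentre",249,256,90),("tip",243,176,109),("mark",352,232,103),("peg",452,252,112),("barA",244,228,135),("barB",250,313,135),("tail",256,362,135)]:
    p=q(X,Y,z);print(nm,p[:2].round(1),np.degrees(np.arctan2(*(p[:2]-c0)[::-1])).round(1),np.linalg.norm(p[:2]-c0).round(1))
A,B=q(243.5,228,135),q(250,313,135);print("bar dir",np.degrees(np.arctan2(*(A-B)[1::-1])))
print(yaw())
```

```text
ring fit [642.42  35.31  46.22] 60
ringcentre [642.1  37.4] 99.1 2.2
tip [632.6  64.6] 108.5 30.9
mark [669.6  55.7] 36.8 34.0
peg [698.6  59. ] 22.9 61.0
barA [635.3  54.7] 110.2 20.7
barB [643.  32.] -79.6 3.4
tail [648.4  18.5] -70.4 17.8
bar dir 109.19477710531355
14.805371173606177
```

Run:
```python
from h import *
s=r.get_state();print(s['tcp_pos'],local(np.array([642.6,34.8,131.5])-s['tcp_pos'],yaw())/10)
```

```text
[637.89528399  32.99609974 250.15232078] [ 0.5009479  11.86523208  0.05417836]
```

Request:
drive_tool --hand '[6,6,6]' --translation '[[0.5,4,0.05],[0,4,0],[0,1.9,0]]' --rotation '[[0,-4.2,0],[0,0,0],[0,0,0]]' --newtons 25

```text
time: 3.4
tcp_pos: [641.1, 35.6, 148.2]
eef_rot: [-0.697, -0.116, 0.118, 0.698]
wrist_force: [-0.4, 0.3, 0.7]
gripper_width: 0.703
```

Request:
drive_tool --hand '[5]' --translation '[[0,0,0]]' --rotation '[[0,0,0]]'

```text
time: 3.5
tcp_pos: [641.0, 35.2, 148.7]
eef_rot: [-0.697, -0.115, 0.119, 0.697]
wrist_force: [-0.1, 0.2, 0.1]
gripper_width: 0.587
```

Run:
```python
from h import *
for i in range(3):
    c=r.capture("wrist");s=r.get_state();print(s['tcp_pos'].round(1),yaw().round(2),s['gripper_width'],s['wrist_force'].round(1),s['time'])
im=np.array(c['pixels']);cv2.imwrite("pics/w2.png",im)
```

```text
[642.2  34.9 150.8] 19.03 0.5859898656280498 [ 0.4 -0.5 -0. ] 3.55
[643.   34.7 152.1] 19.02 0.5835852731163619 [-0.1 -0.6  0.4] 3.6
[643.5  34.4 152.8] 18.99 0.5866642782518164 [ 0.2 -0.1  0.6] 3.65
```

View pics/w2.png

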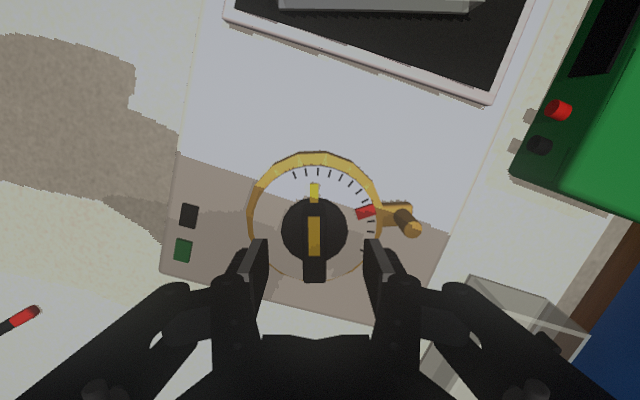

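Request:
drive_tool --hand '[5,4,4,4]' --translation '[[0,1.0,0],[0,1,0],[0,0,0],[0,0,0]]' --rotation '[[0,0,0],[0,0,0],[0,0,0],[0,0,0]]'

```text
time: 4.05
tcp_pos: [642.8, 33.6, 131.1]
eef_rot: [0.698, 0.116, -0.117, -0.697]
wrist_force: [0.4, 0.1, 0.2]
gripper_width: 0.474
```

Run:
```python
from h import *
for i in range(4):
    c=r.capture("wrist");s=r.get_state();print(s['tcp_pos'].round(1),yaw().round(2),s['gripper_width'],s['wrist_force'].round(1),s['time'])
im=np.array(c['pixels']);cv2.imwrite("pics/w3.png",im)
```

```text
[643.   33.6 131.4] 18.93 0.46725919431423485 [ 0.4 -1.2  0.2] 4.1
[643.1  33.6 131.5] 18.93 0.47045189182320285 [ 0.4 -0.7  0. ] 4.15
[643.1  33.6 131.6] 18.94 0.46838017936532717 [ 0.  -0.1  0.6] 4.2
[643.1  33.7 131.6] 18.94 0.4718628732581205 [-1.1  0.5  0.4] 4.25
```

View pics/w3.png

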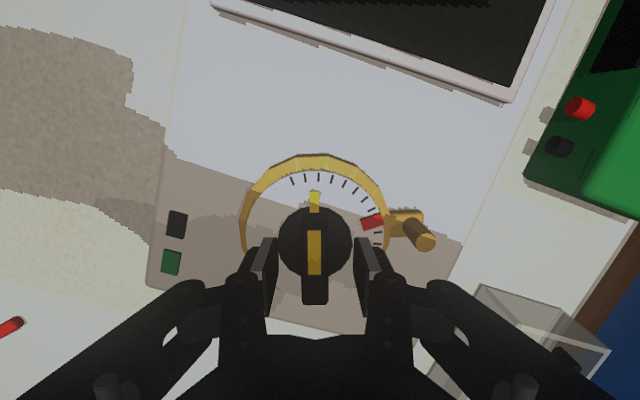

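Request:
drive_tool --hand '[2.5,1.0,1.0,1.0,1.0,1.0]' --translation '[[0,0,0],[0,0,0],[0,0,0],[0,0,0],[0,0,0],[0,0,0]]' --rotation '[[0,0,0],[0,0,0],[0,0,0],[0,0,0],[0,0,0],[0,0,0]]' --newtons 20

```text
time: 4.85
tcp_pos: [642.8, 33.6, 131.5]
eef_rot: [-0.697, -0.116, 0.116, 0.697]
wrist_force: [-4.3, -0.9, 5.6]
gripper_width: 0.152
```

Run:
```python
from h import *
c=r.capture("wrist");s=r.get_state();print(s['tcp_pos'].round(1),yaw().round(2),s['gripper_width'],s['wrist_force'].round(1),s['time'])
im=np.array(c['pixels']);cv2.imwrite("pics/w4.png",im)
```

```text
[642.7  33.6 131.5] 18.94 0.15002883849484802 [-4.3 -0.2  5.9] 4.9
```

View pics/w4.png

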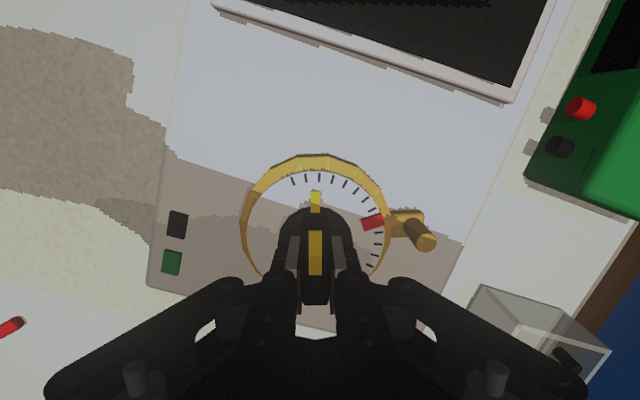

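Request:
drive_tool --hand '[1,1,1,1,1,1,1,1]' --translation '[[0,0,0],[0,0,0],[0,0,0],[0,0,0],[0,0,0],[0,0,0],[0,0,0],[0,0,0]]' --rotation '[[0,5,0],[0,8,0],[0,8,0],[0,8,0],[0,8,0],[0,8,0],[0,8,0],[0,8,0]]'

```text
time: 5.7
tcp_pos: [641.4, 33.9, 131.5]
eef_rot: [0.659, -0.257, 0.254, -0.659]
wrist_force: [-16.4, 1.8, 14.6]
gripper_width: 0.144
```

Request:
drive_tool --hand '[1,1,1]' --translation '[[0,0,0],[0,0,0],[0,0,0]]' --rotation '[[0,6,0],[0,0,0],[0,0,0]]'

```text
time: 6.0
tcp_pos: [641.2, 34.0, 131.4]
eef_rot: [0.646, -0.289, 0.287, -0.646]
wrist_force: [-16.5, 1.3, 16.7]
gripper_width: 0.148
```

Run:
```python
from h import *
c=r.capture("wrist");s=r.get_state();print(s['tcp_pos'].round(1),yaw().round(2),s['gripper_width'],s['wrist_force'].round(1),s['time'])
im=np.array(c['pixels']);cv2.imwrite("pics/w5.png",im)
cv2.imwrite("pics/w5z.png",cv2.resize(im[130:290,220:420],None,fx=3.5,fy=3.5,interpolation=cv2.INTER_CUBIC))
```

```text
[641.3  34.  131.5] -48.05 0.14586533562950493 [-15.7   1.6  16.4] 6.05
```

View pics/w5z.png

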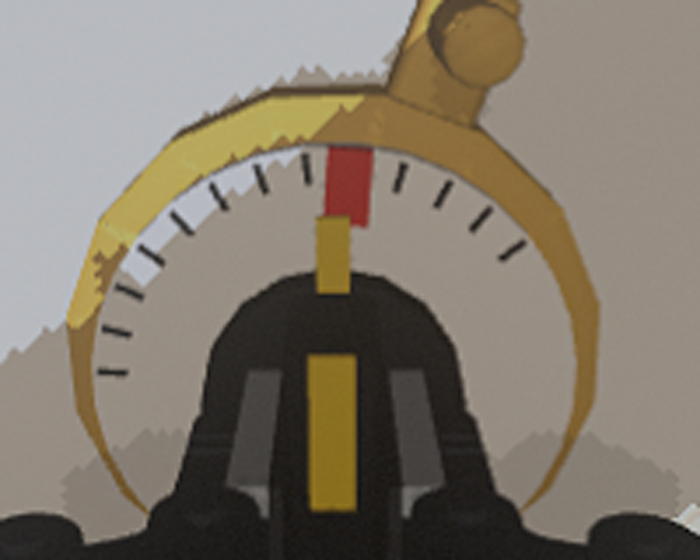

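Request:
drive_tool --hand '[1,1,1,1]' --translation '[[-0.1,-0.1,-0.1],[0,0,0],[0,0,0],[0,0,0]]' --rotation '[[0,4,0],[0,0,0],[0,0,0],[0,0,0]]'

```text
time: 6.45
tcp_pos: [640.9, 34.1, 131.7]
eef_rot: [0.636, -0.31, 0.309, -0.635]
wrist_force: [-3.5, 1.9, -11.5]
gripper_width: 0.148
```

Run:
```python
from h import *
c=r.capture("wrist");s=r.get_state();print(s['tcp_pos'].round(1),yaw().round(2),s['gripper_width'],s['wrist_force'].round(1),s['time'])
im=np.array(c['pixels'])
cv2.imwrite("pics/w6z.png",cv2.resize(im[130:290,220:420],None,fx=3.5,fy=3.5,interpolation=cv2.INTER_CUBIC))
```

```text
[640.9  34.1 131.7] -51.98 0.14472413957017125 [ -3.    1.7 -12.6] 6.5
```

View pics/w6z.png

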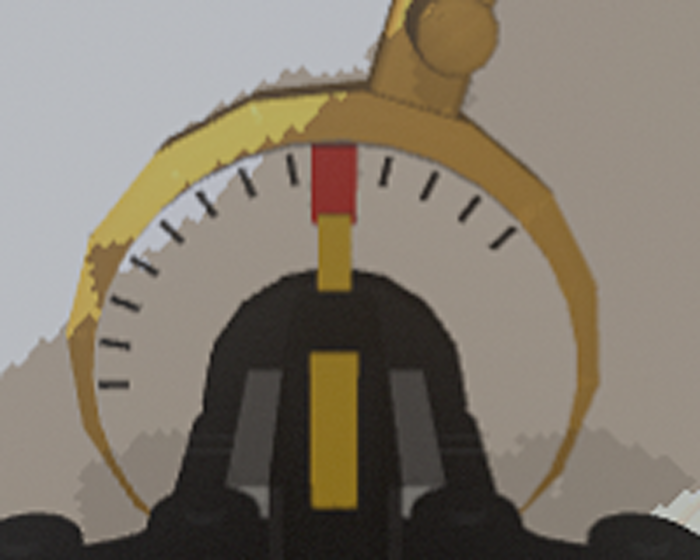

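Request:
drive_tool --hand '[2,3.5,4.5,4.5,4.5,4.5,4.5,4.5]' --translation '[[0,0,0],[0,0,0],[0,0,0],[0,0,0],[0,-2,0],[0,-3,0],[0,-3,0],[0,0,0]]' --rotation '[[0,0,0],[0,0,0],[0,0,0],[0,0,0],[0,0,0],[0,0,0],[0,0,0],[0,0,0]]'

```text
time: 7.3
tcp_pos: [643.4, 33.3, 216.3]
eef_rot: [-0.634, 0.309, -0.312, 0.636]
wrist_force: [0.3, -0.2, -0.7]
gripper_width: 0.523
```

Run:
```python
from h import *
c=r.capture("wrist");c=r.capture("wrist");s=r.get_state();print(s['tcp_pos'].round(1),yaw().round(2),s['gripper_width'],s['wrist_force'].round(1),s['time'])
im=np.array(c['pixels'])
cv2.imwrite("pics/w7z.png",cv2.resize(im[80:280,200:440],None,fx=3,fy=3,interpolation=cv2.INTER_CUBIC))
```

```text
[641.9  33.9 212.9] -52.04 0.5276479976522405 [ 0.4  0.5 -0.1] 7.4
```

View pics/w7z.png

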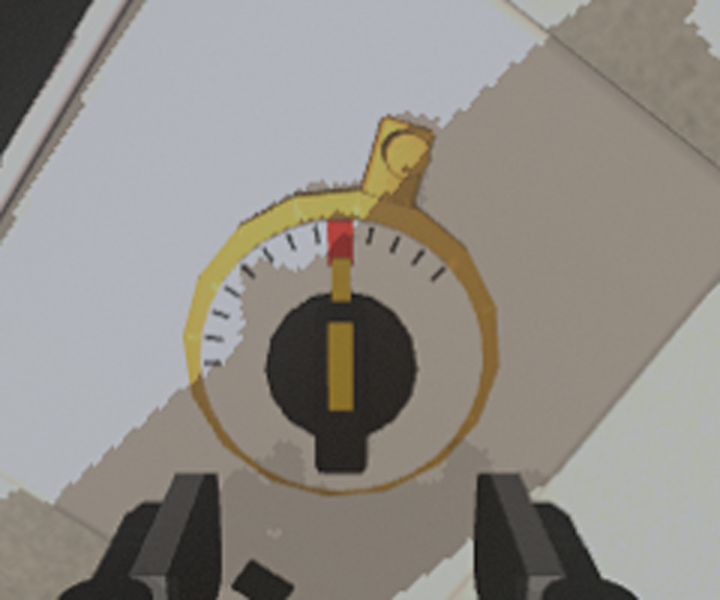

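Run:
```python
from h import *
c=r.capture("wrist");s=r.get_state();print(s['tcp_pos'].round(1),yaw().round(2),s['qpos'].round(2),s['time'])
im=np.array(c['pixels']);cv2.imwrite("pics/w8.png",im)
q=lambda X,Y,z:atz(c,(200+X/3,80+Y/3),z)[:2]
for nm,X,Y,z in [("peg",406,153,112),("tip",341,260,109),("mark",341,240,103),("barF",341,322,135),("tail",340,472,135),("ringL",186,340,90),("ringR",498,340,90)]: print(nm,q(X,Y,z).round(1))
hsv=cv2.cvtColor(im,cv2.COLOR_BGR2HSV)
m=((hsv[...,0]>12)&(hsv[...,0]<32)&(hsv[...,1]>110)).astype(np.uint8)
pts=np.argwhere(m)[:,::-1].astype(float)
W=np.array([atz(c,p,90)[:2] for p in pts]);c0=np.array([642,34.5])
from scipy.optimize import least_squares
for _ in range(6):
    d=np.linalg.norm(W-c0,axis=1);a=np.arctan2(*(W-c0).T[::-1]);P=[]
    for b in np.linspace(-np.pi,np.pi,60,endpoint=False):
        k=(a>=b)&(a<b+np.pi/30)&(d<50)&(d>38)
        if k.sum()>1: P.append(W[k][d[k].argmax()])
    P=np.array(P)
    f=least_squares(lambda v:np.linalg.norm(P-v[:2],axis=1)-v[2],[*c0,46],loss='soft_l1');c0=f.x[:2]
print(f.x.round(2),len(P))
t=r.capture("top");m=r.silhouettes("top","ring_peg")
```

```text
[641.4  33.9 212.1] -52.05 [-0.73  0.52  0.81  1.75 -0.43  1.05 -0.68] 7.45
peg [697.4  57.8]
tip [665.4  53.6]
mark [668.8  56.3]
barF [657.3  47.2]
tail [626.5  23.6]
ringL [615.9  72.9]
ringR [672.2   0.7]
[642.41  35.31  46.29] 60
```

View pics/w8.png

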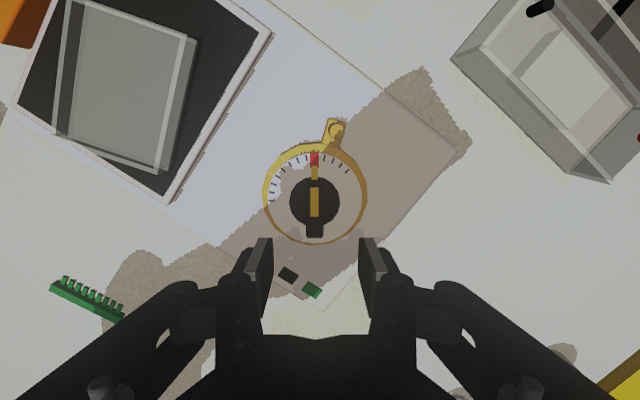

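Request:
drive_tool --hand '[4.5,4.5,4.5,4.5,4.5,4.5,4.5,4.5]' --translation '[[0,0,0],[0,0,0],[0,0,0],[0,0,0],[0,0,0],[0,0,0],[0,0,0],[0,0,0]]' --rotation '[[0,-8.2,0],[0,-8.2,0],[0,-8.2,0],[0,-8.2,0],[0,-8.2,0],[0,-8.2,0],[0,-8.2,0],[0,-8.2,0]]'

```text
time: 8.35
tcp_pos: [641.1, 33.7, 211.3]
eef_rot: [0.702, 0.085, -0.086, -0.702]
wrist_force: [0.1, 0.3, 0.4]
gripper_width: 0.525
```

Request:
drive_tool --hand '[3,3,3,3,3,3,3,3]' --translation '[[0,0,0],[0,0,0],[0,0,0],[0,0,0],[0,0,0],[0,0,0],[0,0,0],[0,0,0]]' --rotation '[[0,-8.2,0],[0,-8.2,0],[0,-8.2,0],[0,-8.2,0],[0,-8.2,0],[0,-8.2,0],[0,-8.2,0],[0,-8.2,0]]'

```text
time: 9.15
tcp_pos: [641.1, 33.7, 211.3]
eef_rot: [-0.543, -0.452, 0.452, 0.544]
wrist_force: [0.2, -0.5, 0.0]
gripper_width: 0.357
```

Request:
drive_tool --hand '[3,3,3,3,3,3,3,3]' --translation '[[0,0,0],[0,0,0],[0,0,0],[0,0,0],[0,0,-3],[0.1,0,-3.1],[0,0,0],[0,0,0]]' --rotation '[[0,-8.2,0],[0,-8.2,0],[0,-8.2,0],[0,-8.2,0],[0,0,0],[0,0,0],[0,0,0],[0,0,0]]'

```text
time: 9.95
tcp_pos: [697.4, 57.5, 210.8]
eef_rot: [-0.395, -0.586, 0.587, 0.396]
wrist_force: [0.0, -0.1, 0.1]
gripper_width: 0.348
```

Run:
```python
from h import *
c=r.capture("wrist");s=r.get_state();print(s['tcp_pos'].round(1),yaw().round(2),s['qpos'].round(2),s['gripper_width'],s['time'])
im=np.array(c['pixels']);cv2.imwrite("pics/w9.png",im)
print(local(np.array([697.7,57.9,108])-s['tcp_pos'],yaw())/10)
print(proj(c,[697.7,57.9,112]),proj(c,[642.4,35.3,135]))
```

```text
[697.   57.  211.2] 111.93 [-0.27  0.5   0.14  1.58 -0.08  1.06  1.84] 0.34691617553494986 10.0
[ 0.05504626 10.31821623 -0.09411414]
[315.67340073 205.67610302] [315.33019353 131.56190241]
```

View pics/w9.png

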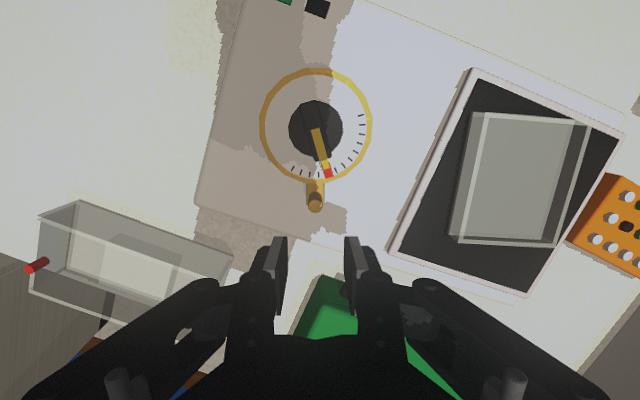

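Request:
drive_tool --hand '[3,3,3,3,3]' --translation '[[0.05,4,-0.1],[0,4,0],[0,1.3,0],[0,0,0],[0,0,0]]' --rotation '[[0,0,0],[0,0,0],[0,0,0],[0,0,0],[0,0,0]]'

```text
time: 10.5
tcp_pos: [699.0, 58.0, 120.9]
eef_rot: [0.396, 0.586, -0.586, -0.395]
wrist_force: [0.7, 0.2, -0.1]
gripper_width: 0.35
```

Run:
```python
from h import *
c=r.capture("wrist");s=r.get_state();print(s['tcp_pos'].round(1),yaw().round(2),s['gripper_width'],s['wrist_force'],s['time'])
im=np.array(c['pixels']);cv2.imwrite("pics/w10.png",im)
print(proj(c,[697.7,57.9,112]))
```

```text
[699.4  58.2 121.4] 111.92 0.35414211548569774 [-0.36730608  0.28250232  0.75502937] 10.55
[316.2678082  256.73905322]
```

View pics/w10.png

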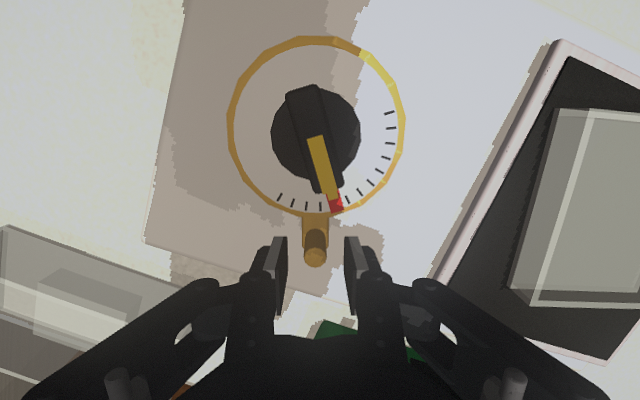

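Request:
drive_tool --hand '[3,3,3,3]' --translation '[[0,1.3,0.1],[0,0,0],[0,0,0],[0,0,0]]' --rotation '[[0,0,0],[0,0,0],[0,0,0],[0,0,0]]'

```text
time: 10.95
tcp_pos: [697.7, 57.9, 106.7]
eef_rot: [0.396, 0.586, -0.586, -0.396]
wrist_force: [-0.6, -0.8, 0.3]
gripper_width: 0.353
```

Run:
```python
from h import *
c=r.capture("wrist");s=r.get_state();print(s['tcp_pos'].round(1),yaw().round(2),s['gripper_width'],s['wrist_force'],s['time'])
im=np.array(c['pixels']);cv2.imwrite("pics/w11.png",im[180:400,120:520])
for D in (5,8):
  a=np.radians(D)
  for x in(0,-9):
    p=np.array([x,-60.]); # tool x,z ; rotate world -D: yaw -D
    # world frame with tool yaw=0: x->x, z->y
    Rm=np.array([[np.cos(a),np.sin(a)],[-np.sin(a),np.cos(a)]]);print(D,x,(Rm@p-p)/10)
```

```text
[697.7  58.  106.7] 111.94 0.35223332166461835 [-0.90531999  0.15104191  0.39883106] 11.0
5 0 [-0.52293446  0.02283181]
5 -9 [-0.51950968  0.10127198]
8 0 [-0.83503861  0.05839159]
8 -9 [-0.82627987  0.18364738]
```

View pics/w11.png

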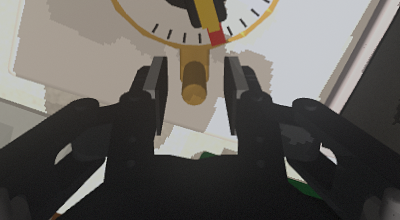

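Request:
drive_tool --hand '[3,3,3,3,3,3,3,3]' --translation '[[-0.45,0,0],[-0.4,0,0],[-0.52,0,0.1],[-0.52,0,0.1],[-0.52,0,0.1],[-0.52,0,0.1],[-0.52,0,0.1],[-0.52,0,0.1]]' --rotation '[[0,0,0],[0,0,0],[0,5,0],[0,5,0],[0,5,0],[0,5,0],[0,5,0],[0,5,0]]'

```text
time: 11.8
tcp_pos: [700.2, 18.5, 106.5]
eef_rot: [0.535, 0.463, -0.462, -0.535]
wrist_force: [0.7, 3.3, -0.6]
gripper_width: 0.352
```

Request:
drive_tool --hand '[3,3,3,3]' --translation '[[-0.52,0,0.1],[-0.52,0,0.1],[0,0,0],[0,0,0]]' --rotation '[[0,5,0],[0,5,0],[0,0,0],[0,0,0]]'

```text
time: 12.2
tcp_pos: [696.1, 8.7, 106.3]
eef_rot: [0.572, 0.416, -0.416, -0.572]
wrist_force: [0.2, -0.1, -0.6]
gripper_width: 0.355
```

```bash
cat > chk.py <<'E'
from h import *
import sys
c=r.capture("wrist");s=r.get_state();y=np.radians(yaw());x=np.array([np.cos(y),np.sin(y)]);z=np.array([-x[1],x[0]])
F=s['wrist_force'];p=s['tcp_pos'][:2]-[642.4,35.3]
print("tcp",s['tcp_pos'].round(1),"yaw",np.degrees(y).round(1),"w",round(s['gripper_width'],3),"Fx",(F[:2]@x).round(2),"Fz_tool",(F[:2]@z).round(2),"up",F[2].round(2),"rel x,z",(p@x).round(1),(p@z).round(1),"t",s['time'])
if len(sys.argv)>1: cv2.imwrite("pics/%s.png"%sys.argv[1],np.array(c['pixels']))
E
python3 chk.py w12
```

```text
tcp [696.1   8.8 106.3] yaw 72.1 w 0.351 Fx 0.08 Fz_tool 0.36 up 0.66 rel x,z -8.7 -59.3 t 12.25
```

View pics/w12.png

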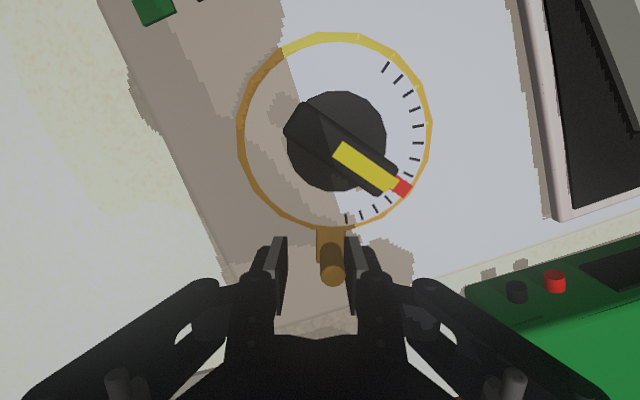

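Request:
drive_tool --hand '[3,3,3,3]' --translation '[[-0.31,0,0.05],[-0.31,0,0.05],[-0.13,0,0.02],[0,0,0]]' --rotation '[[0,3,0],[0,3,0],[0,1.25,0],[0,0,0]]'

```text
time: 12.65
tcp_pos: [692.3, 2.3, 106.3]
eef_rot: [0.597, 0.379, -0.379, -0.597]
wrist_force: [0.2, -0.3, -0.7]
gripper_width: 0.353
```

Request:
drive_tool --hand '[3,3,3]' --translation '[[-0.157,0,0.025],[-0.157,0,0.025],[0,0,0]]' --rotation '[[0,1.5,0],[0,1.5,0],[0,0,0]]'

```text
time: 12.95
tcp_pos: [690.4, -0.6, 106.3]
eef_rot: [0.607, 0.362, -0.362, -0.607]
wrist_force: [0.6, 0.8, -0.6]
gripper_width: 0.353
```

Request:
drive_tool --hand '[3,3,3]' --translation '[[-0.157,0,0.025],[-0.157,0,0.025],[0,0,0]]' --rotation '[[0,1.5,0],[0,1.5,0],[0,0,0]]'

```text
time: 13.25
tcp_pos: [688.4, -3.2, 106.3]
eef_rot: [0.617, 0.346, -0.346, -0.617]
wrist_force: [0.3, 0.5, -0.4]
gripper_width: 0.354
```

Request:
drive_tool --hand '[3,3,3]' --translation '[[-0.157,0,0.025],[-0.157,0,0.025],[0,0,0]]' --rotation '[[0,1.5,0],[0,1.5,0],[0,0,0]]'

```text
time: 13.55
tcp_pos: [686.3, -5.6, 106.3]
eef_rot: [0.626, 0.33, -0.33, -0.625]
wrist_force: [0.9, -0.5, 0.1]
gripper_width: 0.354
```

Request:
drive_tool --hand '[3,3,3]' --translation '[[-0.157,0,0.025],[-0.157,0,0.025],[0,0,0]]' --rotation '[[0,1.5,0],[0,1.5,0],[0,0,0]]'

```text
time: 13.85
tcp_pos: [684.1, -7.8, 106.3]
eef_rot: [0.634, 0.313, -0.313, -0.634]
wrist_force: [-0.4, 0.1, 0.7]
gripper_width: 0.353
```

Request:
drive_tool --hand '[3,3,3]' --translation '[[-0.157,0,0.025],[-0.157,0,0.025],[0,0,0]]' --rotation '[[0,1.5,0],[0,1.5,0],[0,0,0]]'

```text
time: 14.15
tcp_pos: [681.7, -10.0, 106.3]
eef_rot: [0.642, 0.296, -0.297, -0.642]
wrist_force: [0.7, 0.6, 1.5]
gripper_width: 0.355
```

```bash
python3 chk.py w13
```

```text
tcp [681.7 -10.  106.3] yaw 49.7 w 0.356 Fx -0.63 Fz_tool 0.35 up 0.48 rel x,z -9.1 -59.2 t 14.2
```

View pics/w13.png

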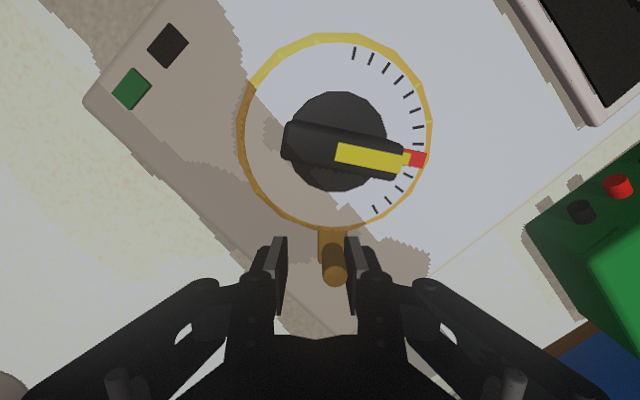

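Request:
drive_tool --hand '[3,3,3]' --translation '[[-0.157,0,0.025],[-0.157,0,0.025],[0,0,0]]' --rotation '[[0,1.5,0],[0,1.5,0],[0,0,0]]'

```text
time: 14.5
tcp_pos: [679.3, -12.0, 106.3]
eef_rot: [0.649, 0.28, -0.28, -0.649]
wrist_force: [0.0, -0.1, 0.2]
gripper_width: 0.355
```

Request:
drive_tool --hand '[3,3,3]' --translation '[[-0.157,0,0.025],[-0.157,0,0.025],[0,0,0]]' --rotation '[[0,1.5,0],[0,1.5,0],[0,0,0]]'

```text
time: 14.8
tcp_pos: [676.7, -13.9, 106.3]
eef_rot: [0.657, 0.262, -0.263, -0.657]
wrist_force: [0.5, -0.4, -0.4]
gripper_width: 0.353
```

Request:
drive_tool --hand '[3,3,3]' --translation '[[-0.157,0,0.025],[-0.157,0,0.025],[0,0,0]]' --rotation '[[0,1.5,0],[0,1.5,0],[0,0,0]]'

```text
time: 15.1
tcp_pos: [674.1, -15.6, 106.3]
eef_rot: [0.663, 0.245, -0.245, -0.663]
wrist_force: [0.2, 0.3, 0.5]
gripper_width: 0.349
```

Request:
drive_tool --hand '[3,3,3]' --translation '[[-0.157,0,0.025],[-0.157,0,0.025],[0,0,0]]' --rotation '[[0,1.5,0],[0,1.5,0],[0,0,0]]'

```text
time: 15.4
tcp_pos: [671.3, -17.3, 106.3]
eef_rot: [0.669, 0.228, -0.228, -0.669]
wrist_force: [0.6, 0.7, -0.5]
gripper_width: 0.351
```

Request:
drive_tool --hand '[3,3,3]' --translation '[[-0.157,0,0.025],[-0.157,0,0.025],[0,0,0]]' --rotation '[[0,1.5,0],[0,1.5,0],[0,0,0]]'

```text
time: 15.7
tcp_pos: [668.5, -18.8, 106.3]
eef_rot: [0.675, 0.21, -0.21, -0.675]
wrist_force: [-0.1, 0.3, -0.2]
gripper_width: 0.356
```

Request:
drive_tool --hand '[3,3,3]' --translation '[[-0.157,0,0.025],[-0.157,0,0.025],[0,0,0]]' --rotation '[[0,1.5,0],[0,1.5,0],[0,0,0]]'

```text
time: 16.0
tcp_pos: [665.6, -20.1, 106.3]
eef_rot: [0.68, 0.192, -0.193, -0.68]
wrist_force: [0.4, 0.4, -0.1]
gripper_width: 0.351
```

Request:
drive_tool --hand '[3,3,3]' --translation '[[-0.157,0,0.025],[-0.157,0,0.025],[0,0,0]]' --rotation '[[0,1.5,0],[0,1.5,0],[0,0,0]]'

```text
time: 16.3
tcp_pos: [662.7, -21.3, 106.3]
eef_rot: [0.685, 0.175, -0.175, -0.685]
wrist_force: [0.4, -0.4, 0.0]
gripper_width: 0.354
```

Request:
drive_tool --hand '[3,3,3]' --translation '[[-0.157,0,0.025],[-0.157,0,0.025],[0,0,0]]' --rotation '[[0,1.5,0],[0,1.5,0],[0,0,0]]'

```text
time: 16.6
tcp_pos: [659.6, -22.2, 106.3]
eef_rot: [0.69, 0.157, -0.157, -0.69]
wrist_force: [0.0, 0.1, -0.7]
gripper_width: 0.353
```

```bash
python3 chk.py w14
```

```text
tcp [659.7 -22.2 106.3] yaw 25.7 w 0.353 Fx -0.15 Fz_tool -0.07 up 0.55 rel x,z -9.4 -59.3 t 16.65
```

View pics/w14.png

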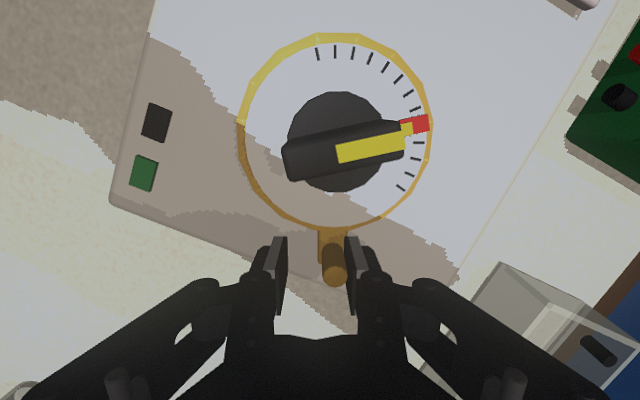

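Request:
drive_tool --hand '[3,3,3]' --translation '[[-0.157,0,0.025],[-0.157,0,0.025],[0,0,0]]' --rotation '[[0,1.5,0],[0,1.5,0],[0,0,0]]'

```text
time: 16.95
tcp_pos: [657.2, -22.7, 106.4]
eef_rot: [-0.693, -0.139, 0.138, 0.693]
wrist_force: [4.4, 2.6, -2.5]
gripper_width: 0.353
```

```bash
for i in 1 2 3; do python3 chk.py; done
```

```text
tcp [657.2 -22.7 106.4] yaw 22.6 w 0.352 Fx 4.27 Fz_tool -0.2 up -2.08 rel x,z -8.6 -59.2 t 17.0
tcp [657.2 -22.7 106.4] yaw 22.6 w 0.349 Fx 4.7 Fz_tool -0.48 up -1.41 rel x,z -8.6 -59.2 t 17.05
tcp [657.2 -22.7 106.4] yaw 22.6 w 0.347 Fx 5.88 Fz_tool -0.49 up -3.9 rel x,z -8.7 -59.2 t 17.1
```

Request:
drive_tool --hand '[3,3,3]' --translation '[[-0.07,0,0.01],[0,0,0],[0,0,0]]' --rotation '[[0,0.5,0],[0,0,0],[0,0,0]]'

```text
time: 17.4
tcp_pos: [656.8, -22.7, 106.4]
eef_rot: [0.694, 0.136, -0.135, -0.694]
wrist_force: [6.9, 1.9, -4.2]
gripper_width: 0.35
```

```bash
for i in 1 2 3; do python3 chk.py; done
```

```text
tcp [656.8 -22.7 106.4] yaw 22.2 w 0.352 Fx 7.41 Fz_tool -0.09 up -4.11 rel x,z -8.5 -59.2 t 17.45
tcp [656.8 -22.7 106.4] yaw 22.2 w 0.349 Fx 7.02 Fz_tool -0.3 up -3.8 rel x,z -8.5 -59.2 t 17.5
tcp [656.9 -22.7 106.4] yaw 22.2 w 0.351 Fx 8.19 Fz_tool -0.26 up -3.5 rel x,z -8.5 -59.2 t 17.55
```

Slope is about 3.8 N/mm; I need about 1 mm more to reach 11–12 N.

Request:
drive_tool --hand '[3,3,3,3]' --translation '[[-0.06,0,0],[-0.05,0,0],[0,0,0],[0,0,0]]' --rotation '[[0,0,0],[0,0,0],[0,0,0],[0,0,0]]'

```text
time: 17.95
tcp_pos: [656.3, -23.0, 106.5]
eef_rot: [0.694, 0.137, -0.135, -0.694]
wrist_force: [9.7, 3.6, -6.2]
gripper_width: 0.351
```

```bash
for i in 1 2 3 4; do python3 chk.py; done
```

```text
tcp [656.3 -23.  106.5] yaw 22.2 w 0.355 Fx 10.46 Fz_tool -0.97 up -6.05 rel x,z -9.1 -59.2 t 18.0
tcp [656.2 -23.  106.5] yaw 22.2 w 0.355 Fx 10.59 Fz_tool -1.28 up -4.98 rel x,z -9.2 -59.2 t 18.05
tcp [656.3 -23.  106.5] yaw 22.2 w 0.351 Fx 10.14 Fz_tool -1.32 up -5.98 rel x,z -9.1 -59.2 t 18.1
tcp [656.3 -23.  106.5] yaw 22.2 w 0.35 Fx 10.43 Fz_tool -0.18 up -5.35 rel x,z -9.1 -59.2 t 18.15
```

Request:
drive_tool --hand '[3,3,3,3,3]' --translation '[[-0.05,0,0],[0,0,0],[0,0,0],[0,0,0],[0,0,0]]' --rotation '[[0,0,0],[0,0,0],[0,0,0],[0,0,0],[0,0,0]]'

```text
time: 18.65
tcp_pos: [656.0, -23.1, 106.5]
eef_rot: [0.694, 0.137, -0.135, -0.694]
wrist_force: [11.0, 3.4, -4.8]
gripper_width: 0.351
```

```bash
for i in 1 2; do python3 chk.py w15; done
```

```text
tcp [656.  -23.1 106.5] yaw 22.2 w 0.349 Fx 12.69 Fz_tool -0.96 up -6.81 rel x,z -9.5 -59.2 t 18.7
tcp [656.  -23.1 106.5] yaw 22.2 w 0.35 Fx 11.74 Fz_tool -0.84 up -5.93 rel x,z -9.4 -59.2 t 18.75
```

View pics/w15.png

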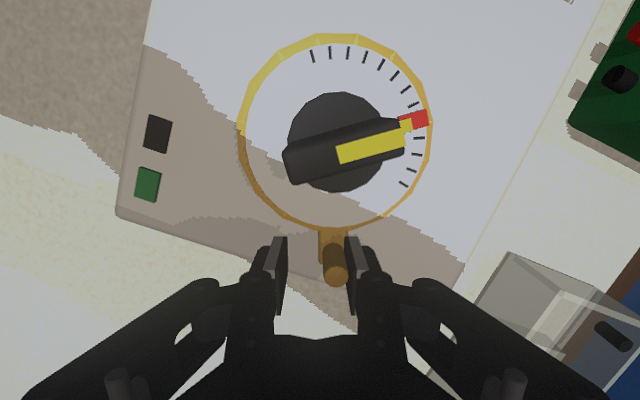

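Request:
drive_tool --hand '[3,3,3,3,3,3]' --translation '[[0.2,0,0],[0.3,0,0],[0.4,0,0],[0,0,0],[0,0,0],[0,0,0]]' --rotation '[[0,0,0],[0,0,0],[0,0,0],[0,0,0],[0,0,0],[0,0,0]]'

```text
time: 19.35
tcp_pos: [662.8, -20.6, 106.3]
eef_rot: [0.694, 0.136, -0.136, -0.694]
wrist_force: [0.2, -0.8, -0.3]
gripper_width: 0.349
```

```bash
python3 chk.py w16
```

```text
tcp [662.8 -20.6 106.3] yaw 22.2 w 0.352 Fx -0.32 Fz_tool 0.45 up 0.69 rel x,z -2.2 -59.4 t 19.4
```

View pics/w16.png

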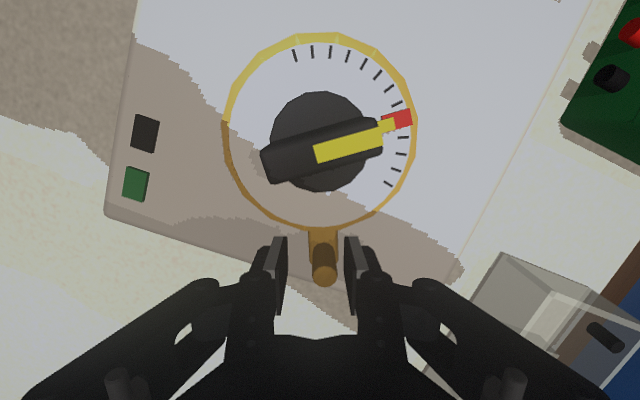

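Request:
drive_tool --hand '[3,3,3,3,3,3,3]' --translation '[[0.1,0,0],[0,-2,0],[0,-3,0],[0,-4,0],[0,-2,0],[0,0,0],[0,0,0]]' --rotation '[[0,0,0],[0,0,0],[0,0,0],[0,0,0],[0,0,0],[0,0,0],[0,0,0]]'

```text
time: 20.1
tcp_pos: [663.9, -19.9, 216.4]
eef_rot: [-0.694, -0.136, 0.136, 0.694]
wrist_force: [-0.2, 0.2, -0.3]
gripper_width: 0.348
```

Run:
```python
from h import *
c=r.capture("wrist");s=r.get_state();print(s['tcp_pos'].round(1),s['wrist_force'].round(1),s['time'])
im=np.array(c['pixels'])
u=[proj(c,[642.4,35.3,z]) for z in (100,)][0].astype(int);print(u)
x,y=max(u[0]-90,0),max(u[1]-70,0)
cv2.imwrite("pics/w17.png",cv2.resize(im[y:y+170,x:x+200],None,fx=3.5,fy=3.5,interpolation=cv2.INTER_CUBIC));print(x,y)
cv2.imwrite("pics/w17f.png",im)
```

```text
[663.6 -19.8 215.7] [-0.4 -0.5 -1.3] 20.15
[316 128]
226 58
```

View pics/w17.png

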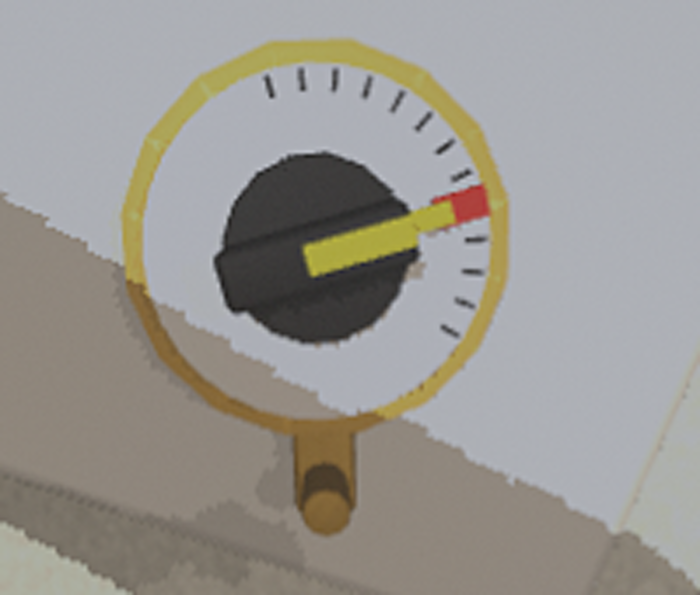

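Run:
```python
from h import *
c=r.capture("wrist");c0=np.array([642.4,35.3])
for n,X,Y,z in [("tip",453,212,109),("mark",462,205,103),("peg",326,513,112)]:
    p=atz(c,(226+X/3.5,58+Y/3.5),z)[:2];print(n,p.round(1),np.degrees(np.arctan2(*(p-c0)[::-1])).round(1),np.linalg.norm(p-c0).round(1))
t=r.capture("top");cv2.imwrite("pics/t2.png",np.array(t['pixels']))
```

```text
tip [666.8  54. ] 37.5 30.8
mark [668.9  56.4] 38.5 33.8
peg [667.  -19.6] -65.8 60.1
```

View pics/t2.png

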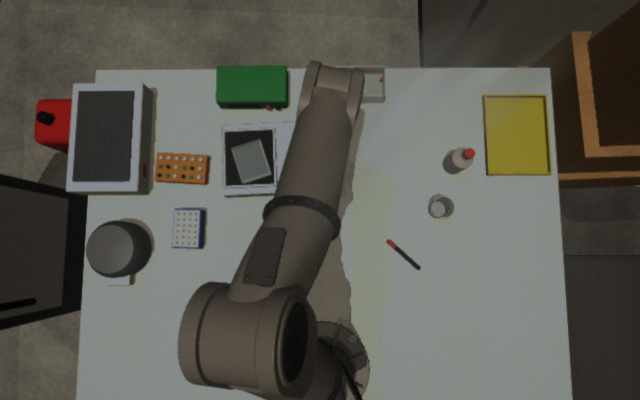

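```bash
python3 -c "
from cell import r
print(r.hand_in())"
```

```text
the job is handed in; nothing more can be done
None
```

I turned the knob about 71° clockwise onto the red mark, let go of it, and locked the ring against its stop. The job is handed in at about 20 s of the 72 s allowed. No verdict was given.

- **Knob:** in the last wrist picture, taken after the ring was pressed and released, the pointer is about 1° off the mark. That is roughly 0.6 mm at the tip.
- **Ring:** I pushed the peg clockwise about 1.5 rad until it met the stop. I then raised the tangential force in small steps to about 12 N and held it above 10 N for roughly 0.7 s, well below the 18 N limit.
- **Release:** I backed off the peg and raised the hand about 110 mm above it. The wrist force then read about zero, within its noise.
- **Peg position:** the final picture puts the peg at about -66°, against about -67.5° when pressed. That difference is within springback and measurement error. I could not read the force on the stop directly, so that the ring still bears on it is inferred from the pressing force.
- **Other items:** the bottle, beaker, pen, tip box, tube rack and tray look where they were in the final overhead picture. The comb was hidden by the arm in that view, but nothing went near it.

No check failed or disagreed beyond that.

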